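# Load a label roll on the printer spool and snap the locking guide home

### The arm

A 6-joint arm with a two-finger parallel gripper is mounted at the origin on a cart in front of the work surface, level with it; the furniture and walls round the work are solid. World frame = base frame: x ahead of the robot, y to its left, z up, the work surface at z = 0. Lengths are in m, angles in rad, forces in N, time in s.
With the tool pointing down it reaches from about 0.35 to 0.875 m from the base axis. Payload 4.2 kg.
Tool frame: the origin (TCP) lies on the front face of the gripper's body, between the roots of the fingers; the fingertips stand manip.finger_overhang ahead of it and the grasp point (between the pads) lies 51 mm ahead of it (manip.finger_overhang is the distance from the TCP to the fingertips, in m); z points along the fingers, y is the line along which they close (so a half turn about z gives the same grasp; the last joint's range is limited). The gripper opens to 87 mm and grips with 3 to 60 N. Pads are 19 mm wide; open, the fingers measure 117 mm over their backs; the gripper's body (75 mm by 190 mm) begins 51 mm behind the grasp point.
Start: joints at [1.542, 0.385, 0.008, 0, -1.194, -0.259], TCP at [0.177, 0.599, 0.292] pointing down, gripper open.
Joint ranges: [-3.14, 3.14], [-1.21, 2.06], [-1.07, 1.41], [-3.16, 2.05], [-2.99, -0.16], [-3.1, 3.1]. Speed limits (rad/s): [2.79, 2.79, 3.14, 3.14, 3.14, 3.14].

### API

Orientations are given as a rotation vector (axis times angle).
In Python, from rig import manip gives the robot as it stands. The module is installed in compiled form; this text tells all that it offers.
- The arm moves only by the shell command python3 -m pendant 'ROWS' [OPENING] [FORCE]. ROWS is a JSON object whose one key "commands" holds a list of rows, each an object of numbers: "dx", "dy", "dz": the shift along the tool's x, y, z in units of 30 mm (1.0 is 30 mm); "ax", "ay", "az": the turn, a rotation vector about the tool's x, y, z in units of 5 degrees (1.0 is 5 degrees). In form: {"commands": [{"dx": .., "dy": .., "dz": .., "ax": .., "ay": .., "az": ..}, ...]}. A call has 1 to 20 rows; each row shifts and turns the commanded pose from where the row before left it, along the tool's axes as they then stand; what a row does not reach is not made up. A row lasts 1/12 s, in which the tool goes at most 41.7 mm and 7.16 degrees, less where a joint would pass 70% of its speed; a pose out of reach is approached as far as the arm can. A call is refused whole if a number of a shift passes 1 or a number of a turn 1, either way. A call with a gripper value outside its range is refused whole. OPENING is the closure, from -1 (fully open) to 1 (shut), set as the call begins (- or left out, the last holds). The fingers move at their own pace and stop on an object; FORCE is the grip in N (left out, the last holds). Time passes only in rows, so rows that do not move let the fingers close. It gives the time, the measured TCP pose, the force, the opening and the grip force at its end, in the units of the state.
- manip.observe(): the state, without advancing time (a new reading comes with each control period).
- manip.get_image(name): name is "scene" or "side" or "wrist"; returns a dict with "color" (480x640x3 uint8, blue, green, red), "intrinsics" (3x3 intrinsics, pixels), "origin" and "attitude" of the camera in the world. Camera axes: x right, y down, z forward; pixel columns grow to the right and rows downward; lengths in m; the calibration is good to about 2 mm. The wrist camera is an equidistant fisheye: a pixel r from the principal point sees the ray r / f radians off the axis. A picture is of the moment at which its call begins. There is no depth.
- manip.sign_off(): hands the job in; it is judged then, once.
Trained networks look in the newest picture that a camera, given by its name, has taken for a name from the list of things; names that differ only in an ending like _2 or _b are one class to them, and where a whole thing is asked for, a point or a joint stands for the part that bears it (a point fixed in the world has none). Each returns a list of dicts, best first, with "p" (0 to 1); they miss things now and then, are a little off and sometimes report something else, mostly with a low value. They report only what shows in the picture. A call takes as long as a camera call.
- manip.look_for(camera, target): "at" ([x, y, z] in m, in the coordinates of the camera as it stood for that picture, good to about 4 mm: the middle of the surface that is visible of it).
- manip.silhouettes(camera, target): "region" (480x640 bool, what is visible of it).
The state is a dict: "t": time; "joint_pos": joint angles; "joint_velocities": joint speeds; "joint_torque": joint torques, N m; "eef_pos": TCP position; "ee_rot": TCP orientation; "ft_force": force on the tool from outside, world axes, zero at the start; "torque": the same for the moment, N m; "gripper_width": opening from 0.0 (shut) to 1.0 (fully open); "finger_force": force on a finger pad.
Only numpy, scipy, OpenCV 4.12 (cv2) and the standard library are available. Lean on these libraries where they do the work, as an engineer would, in place of code of your own. Each camera call takes 0.05 s, during which the arm holds its last target. There are 200 camera calls.

### The job

Get the label printer's spool ready: thread the label roll down over the spindle of the upright spool until it lies on the flange, then set the blue locking guide (disc side down) on the stud above it and press it straight down until it clicks in and sits fully home against the spindle's shoulder. Keep pressing down firmly after the click and finish like that, with the gripper still pressing the guide and the spool still standing on the desk: do not let go. Leave the other things on the desk where they are.

Things in the scene. Friction and masses are not known exactly. Their poses are not given: they have to be found in the camera images.
- spool: Grey plastic label spool, loose, 0.14 kg, standing upright on its round flange on the desk's front half. Origin: centre of the flange's underside; z up along the spindle. Flange 66 mm in diameter, 4 mm thick; spindle 24 mm in diameter up to a flat shoulder at z = 44 mm; on top of that a snap stud with four white spring catches.
- stud (a point): Centre of the tip of the spool's snap stud, on its axis, 62 mm above the spool's origin. The stud is 14 mm in diameter and 18 mm tall, its last 5 mm coned to 8 mm. The catches bulge out to 19.6 mm across, widest 10.7 mm below the tip, and are pushed inward by the guide's mouth.
- roll: Roll of blank white labels on a brown card core, loose, axis upright: 58 mm in outer diameter, bore 27 mm, 38 mm high, 0.06 to 0.13 kg; grip it from above across its outside. Origin: centre of its underside; z up along the bore. It passes the catches freely and has 1.5 mm to spare round the spindle; fully down, its origin is 4 mm above the spool's and its top 2 mm below the shoulder.
- guide: Blue locking guide (the snap cap), loose, 0.03 kg, disc side down: disc 58 mm in diameter and 3 mm thick, on top a ribbed round grip hub 30 mm in diameter, total height 24.6 mm. Origin: centre of the disc's underside; z up. Fully home on the stud, its origin is 44 mm above the spool's, the disc on the shoulder.
- mouth (a point): Centre of the round mouth in the guide's underside (the guide's origin): 16.4 mm in diameter and 3 mm deep, then a wider closed pocket to 18 mm depth. Going down the stud it meets the catches about 55 mm above the spool's origin; resistance peaks at about 11 N, falls to about 2 N, the guide then jumps down the last 4 mm (the click), lands on the shoulder, and is held by the catches.
- hub_top (a point): Centre of the flat top of the guide's grip hub, 24.6 mm above the guide's origin; the hub's top face is 24 mm across.
- mouse: Black cordless mouse, 100 x 58 x 34 mm, bystander; origin: centre of its underside.
- sticky_notes: Block of blue and yellow sticky notes, 76 x 77 x 18 mm, bystander; origin: centre of its underside.
- calculator: Grey calculator, 124 x 76 x 17 mm, lying at the left, bystander; origin: centre of its underside.
- stapler: Black stapler, 136 x 36 x 50 mm, at the right, bystander; origin: centre of its underside.

How it is judged:
By the outcome, as a careful person would: the job done as asked, in the order asked, and still so for the second after the job is handed in, while the arm keeps its last pose, push and grip.
It also fails if it takes over 67 s, if anything falls off the work surface, if the arm or the gripper's body presses on something with over 40 N, if the wrist force passes 120 N, or if a joint passes its speed limit or range.

## Working session

There is one attempt and no reset: what is moved stays moved. The work goes in short steps, Python scripts to look and compute and a shell command to move; the robot and the scene stay as the last step left them, time stands still between calls to the robot, and variables do not carry over. Pictures are saved under pics/ and viewed, at most 10 in all, crops included, and the job is handed in when it is done.

```bash
mkdir -p pics; cat > h.py <<'E'
import numpy as np, cv2
from scipy.spatial.transform import Rotation as R
from rig import manip
def att(a):
    a=np.array(a,float)
    return a if a.shape==(3,3) else R.from_rotvec(a).as_matrix()
def find(cam,names):
    im=manip.get_image(cam); A=att(im['attitude']); o=np.array(im['origin'])
    for n in names:
        for d in manip.look_for(cam,n)[:2]:
            print(cam,n,round(d['p'],2),np.round(A@np.array(d['at'])+o,4))
    return im
def st():
    s=manip.observe(); print({k:np.round(v,3).tolist() for k,v in s.items() if k in('t','joint_pos','eef_pos','ee_rot','ft_force','gripper_width','finger_force')})
    print('R',np.round(R.from_rotvec(s['ee_rot']).as_matrix(),3).tolist())
E
python3 - <<'E'
from h import *
st(); print(manip.finger_overhang)
a=find('scene',['spool','stud','roll','guide','hub_top','mouse','sticky_notes','calculator','stapler'])
b=find('side',['spool','stud','roll','guide','hub_top'])
print(a['origin'],a['attitude'],a['intrinsics']);print(b['origin'],b['attitude'])
cv2.imwrite('pics/s.png',a['color']);cv2.imwrite('pics/d.png',b['color'])
E
```

```text
{'t': 0.0, 'joint_pos': [1.542, 0.386, 0.007, -0.0, -1.194, -0.259], 'eef_pos': [0.177, 0.599, 0.291], 'ee_rot': [3.107, -0.451, -0.0], 'ft_force': [-0.289, 0.567, -0.008], 'finger_force': 0.0, 'gripper_width': 1.003}
R [[0.959, -0.284, -0.001], [-0.284, -0.959, -0.002], [0.0, 0.002, -1.0]]
0.0697
scene spool 0.83 [0.4705 0.1334 0.0038]
scene stud 0.81 [0.469  0.1315 0.0054]
scene stud 0.61 [ 0.684  -0.1617  0.0456]
scene roll 0.7 [0.507  0.3502 0.0314]
scene guide 0.88 [ 0.4674 -0.0104  0.0012]
scene guide 0.6 [0.6505 0.0995 0.0279]
scene hub_top 0.8 [ 0.4684 -0.0156  0.0054]
scene mouse 0.66 [0.6504 0.1026 0.0295]
scene sticky_notes 0.67 [ 0.6505 -0.0633  0.0171]
scene calculator 0.85 [0.5059 0.5028 0.0151]
scene stapler 0.91 [ 0.6855 -0.1584  0.0438]
side spool 0.62 [0.4713 0.1347 0.0064]
side stud 0.94 [0.47   0.1346 0.0028]
side roll 0.65 [0.5089 0.3517 0.0304]
side guide 0.71 [ 0.4686 -0.0164  0.0077]
side hub_top 0.61 [ 0.4716 -0.0143  0.0034]
[-0.03255995 -0.47407731  0.95003983] [-2.19888877  0.91159249 -0.35712429] [[487.69757236   0.         316.02354235]
 [  0.         487.69757236 240.21573683]
 [  0.           0.           1.        ]]
[ 0.16187535 -0.58581828  0.79970099] [-2.20672921  0.58210769 -0.2607312 ]
```

View pics/s.png

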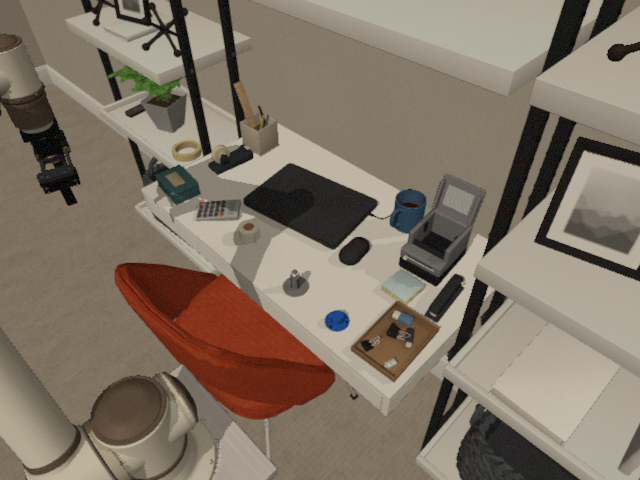

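View pics/d.png

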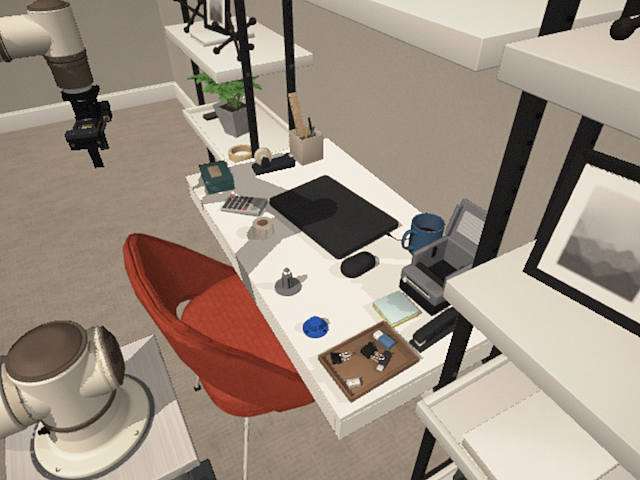

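The spool stands at about (295,285) in the scene view, the roll at (247,232) and the guide at (337,320); the networks agree. Next I'll fit the models to the silhouettes.

```bash
cat >> h.py <<'E'
from scipy.optimize import least_squares
def rings(l):
    t=np.linspace(0,2*np.pi,60,endpoint=False)
    return np.vstack([np.c_[r*np.cos(t),r*np.sin(t),0*t+z] for r,z in l])
SH={'spool':rings([(.033,0),(.033,.004),(.012,.044),(.004,.062)]),'roll':rings([(.029,0),(.029,.038)]),'guide':rings([(.029,0),(.029,.003),(.015,.003),(.012,.0246)])}
def proj(im,P,fish):
    A=att(im['attitude']); c=(P-np.array(im['origin']))@A; K=im['intrinsics']
    if fish:
        rho=np.hypot(c[:,0],c[:,1]); th=np.arctan2(rho,c[:,2]); m=th/np.maximum(rho,1e-9)
        u,v=c[:,0]*m,c[:,1]*m
    else: u,v=c[:,0]/c[:,2],c[:,1]/c[:,2]
    return np.c_[K[0][0]*u+K[0][2],K[1][1]*v+K[1][2]]
def ext(p):
    # support extents in 24 directions -> edges of convex outline
    a=np.arange(24)*np.pi/12; return np.max(p@np.array([np.cos(a),np.sin(a)]),axis=0)
def fit(name,cams,x0,z=0,imgs={}):
    obs=[]
    for c in cams:
        im=imgs.get(c) or manip.get_image(c)
        for d in manip.silhouettes(c,name)[:4]:
            ys,xs=np.nonzero(d['region'])
            if len(xs)<20: continue
            q=np.c_[xs,ys].astype(float)
            m=proj(im,SH[name]+[*x0,z],c=='wrist')
            if np.linalg.norm(q.mean(0)-m.mean(0))<(60 if c=='wrist' else 15): obs.append((c,im,ext(q)+.4,d['p'],len(xs)));break
    f=lambda x,o:ext(proj(o[1],SH[name]+[x[0],x[1],z],o[0]=='wrist'))-o[2]
    for o in obs+([None] if len(obs)>1 else []):
        oo=[o] if o else obs
        s=least_squares(lambda x:np.hstack([f(x,k) for k in oo]),x0,loss='soft_l1')
        print(name,o[0] if o else 'all',np.round(s.x,4),'rms px',round(float(np.sqrt(np.mean(s.fun**2))),2),[(round(k[3],2),k[4]) for k in oo])
E
python3 - <<'E'
from h import *
fit('spool',['scene','side'],[.470,.133]);fit('roll',['scene','side'],[.508,.351]);fit('guide',['scene','side'],[.469,-.015])
E
```

```text
spool scene [0.4759 0.1382] rms px 0.3 [(0.82, 458)]
spool side [0.4785 0.142 ] rms px 0.37 [(0.68, 473)]
spool all [0.4772 0.1399] rms px 0.6 [(0.82, 458), (0.68, 473)]
roll scene [0.5113 0.3639] rms px 0.44 [(0.86, 431)]
roll side [0.5128 0.3668] rms px 0.3 [(0.68, 409)]
roll all [0.5121 0.3652] rms px 0.46 [(0.86, 431), (0.68, 409)]
guide scene [ 0.472  -0.0091] rms px 0.33 [(0.9, 409)]
guide side [ 0.4742 -0.0065] rms px 0.48 [(0.71, 451)]
guide all [ 0.4733 -0.0079] rms px 0.59 [(0.9, 409), (0.71, 451)]
```

```bash
python3 -m pendant '{"commands":[{"dx":0.5,"dy":0.16},{"dx":1,"dy":0.33,"dz":0.1},{"dx":1,"dy":0.33,"dz":0.1},{"dx":1,"dy":0.33,"dz":0.1},{"dx":1,"dy":0.33,"dz":0.1},{"dx":1,"dy":0.33,"dz":0.1},{"dx":1,"dy":0.33,"dz":0.1},{"dx":1,"dy":0.33,"dz":0.1},{"dx":1,"dy":0.33,"dz":0.1},{"dx":1,"dy":0.33,"dz":0.1},{"dx":1,"dy":0.33,"dz":0.1},{"dx":1,"dy":0.33,"dz":0.1},{"dx":1,"dy":0.33,"dz":0.1},{"dx":0.4,"dy":0.15},{},{}]}' -1
python3 - <<'E'
from h import *
st()
im=find('wrist',['roll','spool','guide'])
fit('roll',['wrist'],[.512,.365],imgs={'wrist':im});fit('spool',['wrist'],[.477,.14],imgs={'wrist':im})
cv2.imwrite('pics/w1.png',im['color'])
E
```

```text
{'t': 1.4, 'joint_pos': [1.542, 0.385, 0.008, 0.0, -1.194, -0.259], 'eef_pos': [0.177, 0.599, 0.292], 'ee_rot': [3.109, -0.45, 0.0], 'ft_force': [-0.093, 0.741, -0.225], 'finger_force': 0.0, 'gripper_width': 1.0}
R [[0.959, -0.284, 0.0], [-0.284, -0.959, -0.0], [0.0, 0.0, -1.0]]invalid input
```

View pics/w1.png

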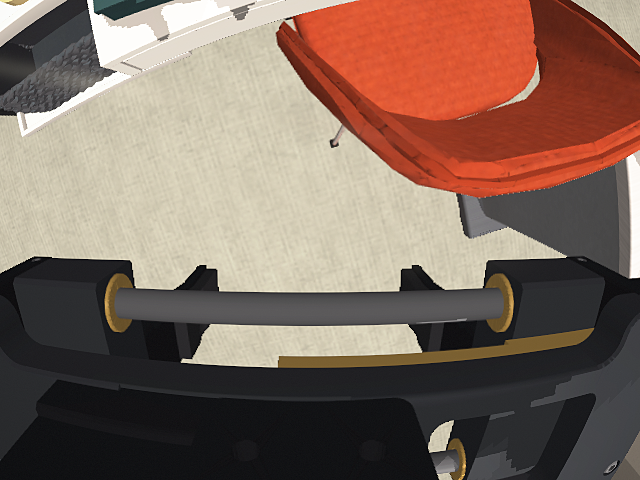

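The wrist picture only shows the floor and the chair: the move was refused and the arm hasn't moved. I'll retry with all six keys in every row.

```bash
python3 -m pendant '{"commands":[{"dx":0.5,"dy":0.16,"dz":0,"ax":0,"ay":0,"az":0},{"dx":1,"dy":0.33,"dz":0.1,"ax":0,"ay":0,"az":0},{"dx":1,"dy":0.33,"dz":0.1,"ax":0,"ay":0,"az":0},{"dx":1,"dy":0.33,"dz":0.1,"ax":0,"ay":0,"az":0},{"dx":1,"dy":0.33,"dz":0.1,"ax":0,"ay":0,"az":0},{"dx":1,"dy":0.33,"dz":0.1,"ax":0,"ay":0,"az":0},{"dx":1,"dy":0.33,"dz":0.1,"ax":0,"ay":0,"az":0},{"dx":1,"dy":0.33,"dz":0.1,"ax":0,"ay":0,"az":0},{"dx":1,"dy":0.33,"dz":0.1,"ax":0,"ay":0,"az":0},{"dx":1,"dy":0.33,"dz":0.1,"ax":0,"ay":0,"az":0},{"dx":1,"dy":0.33,"dz":0.1,"ax":0,"ay":0,"az":0},{"dx":1,"dy":0.33,"dz":0.1,"ax":0,"ay":0,"az":0},{"dx":1,"dy":0.33,"dz":0.1,"ax":0,"ay":0,"az":0},{"dx":0.4,"dy":0.15,"dz":0,"ax":0,"ay":0,"az":0},{"dx":0,"dy":0,"dz":0,"ax":0,"ay":0,"az":0},{"dx":0,"dy":0,"dz":0,"ax":0,"ay":0,"az":0}]}' -1
python3 - <<'E'
from h import *
st()
im=find('wrist',['roll','spool','guide'])
fit('roll',['wrist'],[.512,.365],imgs={'wrist':im});fit('spool',['wrist'],[.477,.14],imgs={'wrist':im})
cv2.imwrite('pics/w2.png',im['color'])
E
```

```text
t: 3.03
eef_pos: [0.5125, 0.3657, 0.2561]
ee_rot: [3.109, -0.453, -0.0]
ft_force: [-0.4, 0.4, 0.8]
gripper_width: 1.0
finger_force: 0.0
{'t': 3.033, 'joint_pos': [0.876, 0.418, -0.033, -0.0, -1.12, 0.405], 'eef_pos': [0.513, 0.366, 0.256], 'ee_rot': [3.109, -0.453, -0.0], 'ft_force': [-0.412, 0.397, 0.766], 'finger_force': 0.0, 'gripper_width': 1.0}
R [[0.958, -0.286, -0.0], [-0.286, -0.958, -0.0], [-0.0, 0.0, -1.0]]
wrist roll 0.83 [0.5138 0.3636 0.04  ]
wrist spool 0.69 [0.4834 0.1461 0.0075]
wrist guide 0.71 [0.4714 0.0007 0.0019]
roll wrist [0.5109 0.3647] rms px 1.11 [(0.81, 3481)]
spool wrist [0.4756 0.139 ] rms px 0.56 [(0.92, 2738)]
```

View pics/w2.png

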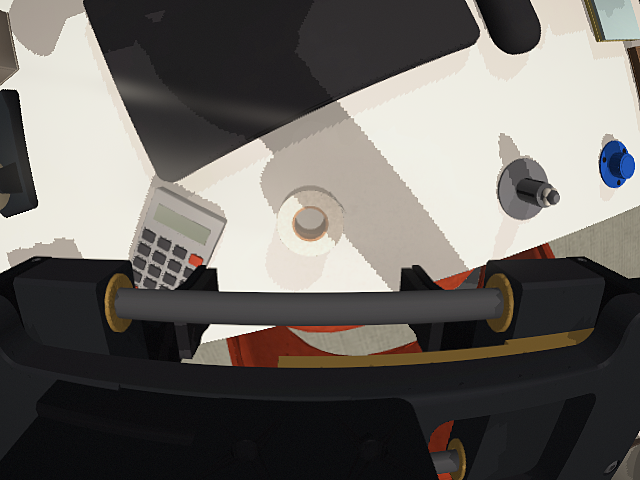

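```bash
python3 -m pendant '{"commands":[{"dx":-0.03,"dy":0.03,"dz":0.4,"ax":0,"ay":0,"az":0},{"dx":0,"dy":0,"dz":0.7,"ax":0,"ay":0,"az":0},{"dx":0,"dy":0,"dz":0.8,"ax":0,"ay":0,"az":0},{"dx":0,"dy":0,"dz":0.8,"ax":0,"ay":0,"az":0},{"dx":0,"dy":0,"dz":0.8,"ax":0,"ay":0,"az":0},{"dx":0,"dy":0,"dz":0.8,"ax":0,"ay":0,"az":0},{"dx":0,"dy":0,"dz":0.7,"ax":0,"ay":0,"az":0},{"dx":0,"dy":0,"dz":0.5,"ax":0,"ay":0,"az":0},{"dx":0,"dy":0,"dz":0.27,"ax":0,"ay":0,"az":0},{"dx":0,"dy":0,"dz":0,"ax":0,"ay":0,"az":0},{"dx":0,"dy":0,"dz":0,"ax":0,"ay":0,"az":0}]}' -1
python3 -m pendant '{"commands":[{"dx":0,"dy":0,"dz":0,"ax":0,"ay":0,"az":0},{"dx":0,"dy":0,"dz":0,"ax":0,"ay":0,"az":0},{"dx":0,"dy":0,"dz":0,"ax":0,"ay":0,"az":0},{"dx":0,"dy":0,"dz":0,"ax":0,"ay":0,"az":0},{"dx":0,"dy":0,"dz":0,"ax":0,"ay":0,"az":0},{"dx":0,"dy":0,"dz":0,"ax":0,"ay":0,"az":0},{"dx":0,"dy":0,"dz":0,"ax":0,"ay":0,"az":0},{"dx":0,"dy":0,"dz":0,"ax":0,"ay":0,"az":0}]}' 1 12
```

```text
t: 4.25
eef_pos: [0.511, 0.3666, 0.0835]
ee_rot: [-3.109, 0.449, -0.001]
ft_force: [-0.1, 0.4, -0.0]
gripper_width: 0.994
finger_force: 0.0
t: 4.92
eef_pos: [0.511, 0.366, 0.0836]
ee_rot: [3.109, -0.45, 0.0]
ft_force: [0.2, -0.8, 3.4]
gripper_width: 0.66
finger_force: 12.0
```

```bash
python3 -m pendant '{"commands":[{"dx":0,"dy":0,"dz":-0.4,"ax":0,"ay":0,"az":0},{"dx":0,"dy":0,"dz":-0.7,"ax":0,"ay":0,"az":0},{"dx":0,"dy":0,"dz":-0.8,"ax":0,"ay":0,"az":0},{"dx":0,"dy":0,"dz":-0.7,"ax":0,"ay":0,"az":0},{"dx":0,"dy":0.34,"dz":-0.5,"ax":0,"ay":0,"az":0},{"dx":0.1,"dy":0.7,"dz":-0.3,"ax":0,"ay":0,"az":0},{"dx":0.13,"dy":0.9,"dz":0,"ax":0,"ay":0,"az":0},{"dx":0.15,"dy":1,"dz":0,"ax":0,"ay":0,"az":0},{"dx":0.15,"dy":1,"dz":0,"ax":0,"ay":0,"az":0},{"dx":0.15,"dy":1,"dz":0,"ax":0,"ay":0,"az":0},{"dx":0.15,"dy":1,"dz":0,"ax":0,"ay":0,"az":0},{"dx":0.1,"dy":0.8,"dz":0,"ax":0,"ay":0,"az":0},{"dx":0.1,"dy":0.5,"dz":0,"ax":0,"ay":0,"az":0},{"dx":0,"dy":0.3,"dz":0,"ax":0,"ay":0,"az":0},{"dx":0,"dy":0,"dz":0,"ax":0,"ay":0,"az":0},{"dx":0,"dy":0,"dz":0,"ax":0,"ay":0,"az":0}]}'
python3 - <<'E'
from h import *
st()
w=manip.get_image('wrist');a=manip.get_image('scene');b=manip.get_image('side')
cv2.imwrite('pics/w3.png',w['color'])
c=[]
for im,n in((a,'scene'),(b,'side')):
    p=proj(im,np.array([[.476,.14,.08]]),False)[0]; print(n,p); x,y=int(p[0])-50,int(p[1])-60
    c.append(cv2.resize(im['color'][y:y+120,x:x+100],None,fx=4,fy=4,interpolation=cv2.INTER_CUBIC))
cv2.imwrite('pics/ab3.png',np.hstack(c))
fit('roll',['scene','side','wrist'],[.476,.14],z=.1047)
fit('spool',['wrist'],[.476,.14])
E
```

```text
t: 6.25
eef_pos: [0.4769, 0.1408, 0.1855]
ee_rot: [-3.108, 0.45, -0.002]
ft_force: [0.3, 0.8, -0.3]
gripper_width: 0.654
finger_force: 12.0
{'t': 6.25, 'joint_pos': [0.614, 0.28, -0.45, 0.0, -0.84, 0.669], 'eef_pos': [0.477, 0.141, 0.186], 'ee_rot': [-3.108, 0.45, -0.002], 'ft_force': [0.328, 0.769, -0.251], 'finger_force': 12.0, 'gripper_width': 0.654}
R [[0.959, -0.284, 0.001], [-0.284, -0.959, 0.001], [0.001, -0.001, -1.0]]
scene [293.74217673 264.94660237]
side [285.90966615 262.57777369]
roll scene [0.466  0.1407] rms px 6.07 [(0.52, 177)]
roll wrist [0.4776 0.1396] rms px 3.47 [(0.7, 10182)]
roll all [0.4773 0.1396] rms px 6.1 [(0.52, 177), (0.7, 10182)]
spool wrist [0.4771 0.1391] rms px 12.0 [(0.84, 2441)]
```

View pics/ab3.png

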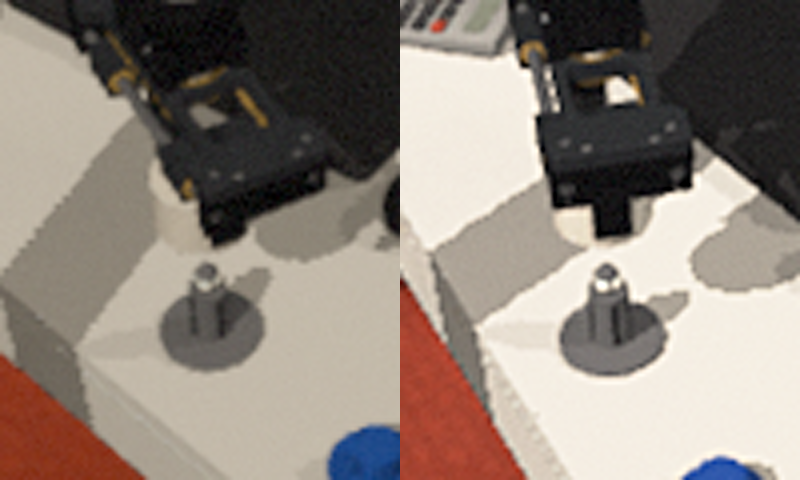

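View pics/w3.png

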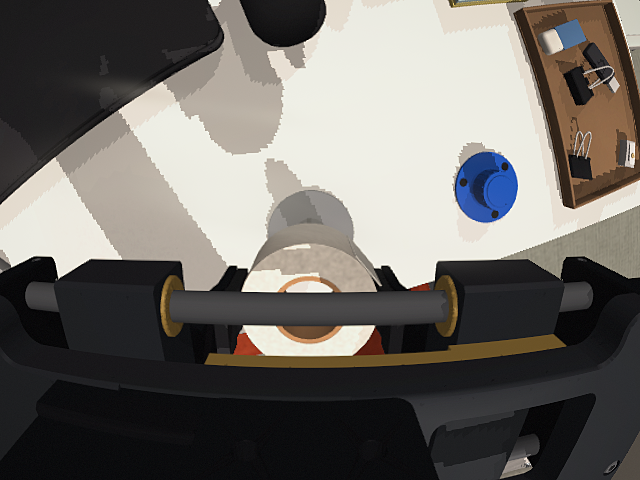

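The pictures show the roll held level, centred over the flange in the wrist view (flange 268–353 px, roll 241–379 px). The stud is visible below the roll in both outside views. I'll refine with the unoccluded upper arcs only.

```bash
cat >> h.py <<'E'
def arcfit(name,S,x0,z,im,lo=-160,hi=-20):
    a=np.radians(np.arange(lo,hi+1,10)); D=np.array([np.cos(a),np.sin(a)])
    for d in manip.silhouettes('wrist',name)[:1]:
        ys,xs=np.nonzero(d['region']); q=np.max(np.c_[xs,ys]@D,axis=0)+.4
        g=lambda x:np.max(proj(im,S+[x[0],x[1],z],True)@D,axis=0)-q
        s=least_squares(g,x0,loss='soft_l1'); print('arc',name,np.round(s.x,4),'rms',round(float(np.sqrt(np.mean(g(s.x)**2))),2)); return s.x
E
python3 - <<'E'
from h import *
im=manip.get_image('wrist')
r=arcfit('roll',SH['roll'],[.477,.14],.1047,im)
s=arcfit('spool',rings([(.033,0),(.033,.004)]),[.477,.14],0,im)
r2=arcfit('roll',SH['roll'],[.477,.14],.1047,im,-140,-40)
e=manip.observe();M=R.from_rotvec(e['ee_rot']).as_matrix();print(e['eef_pos'],(np.r_[s-r,0]@M)/.03)
fit('guide',['wrist'],[.4733,-.008],imgs={'wrist':im})
E
```

```text
arc roll [0.4764 0.1395] rms 1.3
arc spool [0.4757 0.1395] rms 0.4
arc roll [0.4764 0.1397] rms 0.56
[0.4764023  0.14031122 0.1851417 ] [-2.30555275e-02  7.46637631e-03  3.86558424e-07]
guide wrist [ 0.4715 -0.0084] rms px 0.86 [(0.89, 3624)]
```

```bash
python3 -m pendant '{"commands":[{"dx":-0.02,"dy":0,"dz":0.3,"ax":0,"ay":0,"az":0},{"dx":0,"dy":0,"dz":0.5,"ax":0,"ay":0,"az":0},{"dx":0,"dy":0,"dz":0.4,"ax":0,"ay":0,"az":0},{"dx":0,"dy":0,"dz":0.25,"ax":0,"ay":0,"az":0},{"dx":0,"dy":0,"dz":0.2,"ax":0,"ay":0,"az":0},{"dx":0,"dy":0,"dz":0.1,"ax":0,"ay":0,"az":0},{"dx":0,"dy":0,"dz":0,"ax":0,"ay":0,"az":0}]}'
python3 -m pendant '{"commands":[{"dx":0,"dy":0,"dz":0.1,"ax":0,"ay":0,"az":0},{"dx":0,"dy":0,"dz":0.1,"ax":0,"ay":0,"az":0},{"dx":0,"dy":0,"dz":0.1,"ax":0,"ay":0,"az":0},{"dx":0,"dy":0,"dz":0.1,"ax":0,"ay":0,"az":0},{"dx":0,"dy":0,"dz":0,"ax":0,"ay":0,"az":0},{"dx":0,"dy":0,"dz":0,"ax":0,"ay":0,"az":0}]}'
```

```text
t: 7.63
eef_pos: [0.4757, 0.1404, 0.132]
ee_rot: [3.108, -0.45, -0.001]
ft_force: [0.7, 0.6, -0.4]
gripper_width: 0.655
finger_force: 12.0
t: 8.13
eef_pos: [0.4758, 0.1405, 0.1205]
ee_rot: [3.109, -0.45, -0.0]
ft_force: [-0.7, 0.4, -0.5]
gripper_width: 0.659
finger_force: 12.0
```

```bash
python3 -m pendant '{"commands":[{"dx":0,"dy":0,"dz":0.2,"ax":0,"ay":0,"az":0},{"dx":0,"dy":0,"dz":0.2,"ax":0,"ay":0,"az":0},{"dx":0,"dy":0,"dz":0.2,"ax":0,"ay":0,"az":0},{"dx":0,"dy":0,"dz":0.2,"ax":0,"ay":0,"az":0},{"dx":0,"dy":0,"dz":0.15,"ax":0,"ay":0,"az":0},{"dx":0,"dy":0,"dz":0.1,"ax":0,"ay":0,"az":0},{"dx":0,"dy":0,"dz":0,"ax":0,"ay":0,"az":0},{"dx":0,"dy":0,"dz":0,"ax":0,"ay":0,"az":0}]}'
```

```text
t: 8.8
eef_pos: [0.4758, 0.1405, 0.0889]
ee_rot: [3.109, -0.45, -0.0]
ft_force: [-0.5, -0.4, 0.4]
gripper_width: 0.657
finger_force: 12.0
```

```bash
python3 -m pendant '{"commands":[{"dx":0,"dy":0,"dz":0,"ax":0,"ay":0,"az":0},{"dx":0,"dy":0,"dz":0,"ax":0,"ay":0,"az":0},{"dx":0,"dy":0,"dz":0,"ax":0,"ay":0,"az":0},{"dx":0,"dy":0,"dz":0,"ax":0,"ay":0,"az":0},{"dx":0,"dy":0,"dz":-0.2,"ax":0,"ay":0,"az":0},{"dx":0,"dy":0,"dz":-0.4,"ax":0,"ay":0,"az":0},{"dx":0,"dy":0,"dz":-0.7,"ax":0,"ay":0,"az":0},{"dx":0,"dy":0,"dz":-0.8,"ax":0,"ay":0,"az":0},{"dx":0,"dy":0,"dz":-0.8,"ax":0,"ay":0,"az":0},{"dx":0,"dy":0,"dz":-0.7,"ax":0,"ay":0,"az":0},{"dx":0.1,"dy":0.3,"dz":-0.4,"ax":0,"ay":0,"az":0},{"dx":0.2,"dy":0.7,"dz":0,"ax":0,"ay":0,"az":0},{"dx":0.25,"dy":0.9,"dz":0,"ax":0,"ay":0,"az":0},{"dx":0.25,"dy":0.9,"dz":0,"ax":0,"ay":0,"az":0},{"dx":0.2,"dy":0.9,"dz":0,"ax":0,"ay":0,"az":0},{"dx":0.17,"dy":0.7,"dz":0,"ax":0,"ay":0,"az":0},{"dx":0.1,"dy":0.39,"dz":0,"ax":0,"ay":0,"az":0},{"dx":0,"dy":0,"dz":0,"ax":0,"ay":0,"az":0},{"dx":0,"dy":0,"dz":0,"ax":0,"ay":0,"az":0}]}' -1
python3 - <<'E'
from h import *
st()
w=manip.get_image('wrist')
fit('guide',['wrist'],[.4716,-.008],imgs={'wrist':w})
fit('roll',['wrist'],[.4757,.140],z=.004,imgs={'wrist':w})
cv2.imwrite('pics/w4.png',w['color'])
E
```

```text
t: 10.38
eef_pos: [0.4716, -0.0085, 0.2097]
ee_rot: [-3.108, 0.453, -0.001]
ft_force: [-0.2, 0.0, 0.6]
gripper_width: 1.004
finger_force: 0.0
{'t': 10.383, 'joint_pos': [0.328, 0.208, -0.477, 0.0, -0.885, 0.954], 'eef_pos': [0.472, -0.009, 0.21], 'ee_rot': [-3.108, 0.453, -0.001], 'ft_force': [-0.169, 0.01, 0.55], 'finger_force': 0.0, 'gripper_width': 1.004}
R [[0.958, -0.285, 0.001], [-0.285, -0.958, 0.0], [0.001, -0.001, -1.0]]
guide wrist [ 0.4711 -0.0081] rms px 0.63 [(0.76, 3815)]
roll wrist [0.4777 0.1373] rms px 10.84 [(0.76, 2306)]
```

View pics/w4.png

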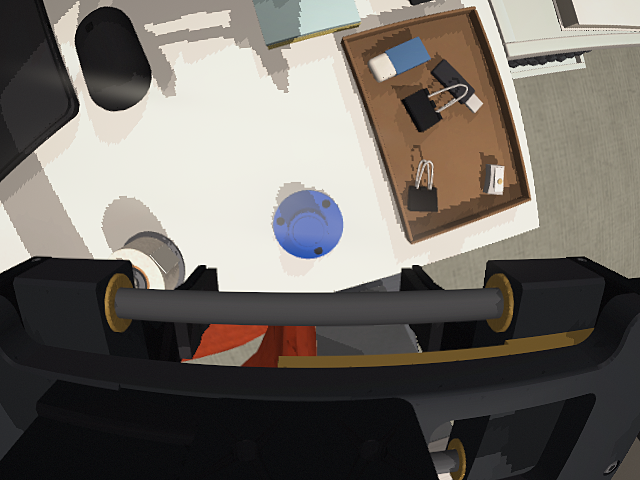

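The guide is at (308,224) under the gripper, and the tray edge is about 95 px (79 mm) to the right, so the open fingers clear it. The roll is on the spool at (145,270). Grasping the hub next, with the tips just above the disc.

```bash
python3 -m pendant '{"commands":[{"dx":0,"dy":0,"dz":0.3,"ax":0,"ay":0,"az":0},{"dx":0,"dy":0,"dz":0.6,"ax":0,"ay":0,"az":0},{"dx":0,"dy":0,"dz":0.8,"ax":0,"ay":0,"az":0},{"dx":0,"dy":0,"dz":0.8,"ax":0,"ay":0,"az":0},{"dx":0,"dy":0,"dz":0.7,"ax":0,"ay":0,"az":0},{"dx":0,"dy":0,"dz":0.6,"ax":0,"ay":0,"az":0},{"dx":0,"dy":0,"dz":0.4,"ax":0,"ay":0,"az":0},{"dx":0,"dy":0,"dz":0.27,"ax":0,"ay":0,"az":0},{"dx":0,"dy":0,"dz":0,"ax":0,"ay":0,"az":0},{"dx":0,"dy":0,"dz":0,"ax":0,"ay":0,"az":0}]}' -1
python3 -m pendant '{"commands":[{"dx":0,"dy":0,"dz":0,"ax":0,"ay":0,"az":0},{"dx":0,"dy":0,"dz":0,"ax":0,"ay":0,"az":0},{"dx":0,"dy":0,"dz":0,"ax":0,"ay":0,"az":0},{"dx":0,"dy":0,"dz":0,"ax":0,"ay":0,"az":0},{"dx":0,"dy":0,"dz":0,"ax":0,"ay":0,"az":0},{"dx":0,"dy":0,"dz":0,"ax":0,"ay":0,"az":0},{"dx":0,"dy":0,"dz":0,"ax":0,"ay":0,"az":0},{"dx":0,"dy":0,"dz":0,"ax":0,"ay":0,"az":0},{"dx":0,"dy":0,"dz":0,"ax":0,"ay":0,"az":0},{"dx":0,"dy":0,"dz":0,"ax":0,"ay":0,"az":0}]}' 1 35
```

```text
t: 11.37
eef_pos: [0.4716, -0.0078, 0.0748]
ee_rot: [3.109, -0.449, -0.001]
ft_force: [-0.9, 0.0, -0.6]
gripper_width: 1.0
finger_force: 0.0
t: 12.2
eef_pos: [0.4716, -0.0081, 0.075]
ee_rot: [3.109, -0.451, -0.0]
ft_force: [-0.1, 0.6, 0.3]
gripper_width: 0.329
finger_force: 35.1
```

```bash
python3 -m pendant '{"commands":[{"dx":0,"dy":0,"dz":-0.3,"ax":0,"ay":0,"az":0},{"dx":0,"dy":0,"dz":-0.7,"ax":0,"ay":0,"az":0},{"dx":0,"dy":0,"dz":-0.9,"ax":0,"ay":0,"az":0},{"dx":0,"dy":0,"dz":-0.9,"ax":0,"ay":0,"az":0},{"dx":-0.2,"dy":-0.3,"dz":-0.7,"ax":0,"ay":0,"az":0},{"dx":-0.5,"dy":-0.67,"dz":-0.3,"ax":0,"ay":0,"az":0},{"dx":-0.6,"dy":-0.9,"dz":0,"ax":0,"ay":0,"az":0},{"dx":-0.6,"dy":-0.9,"dz":0,"ax":0,"ay":0,"az":0},{"dx":-0.6,"dy":-0.9,"dz":0,"ax":0,"ay":0,"az":0},{"dx":-0.5,"dy":-0.7,"dz":0,"ax":0,"ay":0,"az":0},{"dx":-0.28,"dy":-0.4,"dz":0,"ax":0,"ay":0,"az":0},{"dx":0,"dy":0,"dz":0,"ax":0,"ay":0,"az":0},{"dx":0,"dy":0,"dz":0,"ax":0,"ay":0,"az":0}]}'
python3 - <<'E'
from h import *
st()
w=manip.get_image('wrist')
# stud tip, shoulder, flange predicted for (.4757,.14)
v=w['color'].copy()
for S in (rings([(.004,.062)]),rings([(.012,.044)]),rings([(.029,.042)]),rings([(.033,.004)])):
    p=proj(w,S+[.4757,.14,0],True); print(np.round(p.mean(0),1)); cv2.polylines(v,[np.int32(np.round(p*8))],True,(0,0,255),1,cv2.LINE_AA,3)
x,y=np.int32(p.mean(0)); v=v[max(0,y-90):y+90,max(0,x-120):x+120]
cv2.imwrite('pics/w5.png',cv2.resize(v,None,fx=3.3,fy=3.3,interpolation=cv2.INTER_CUBIC))
fit('roll',['wrist'],[.4757,.140],z=.004,imgs={'wrist':w})
fit('guide',['wrist'],[.419,.157],z=.115,imgs={'wrist':w})
E
```

```text
t: 13.28
eef_pos: [0.4175, 0.1575, 0.1895]
ee_rot: [-3.109, 0.448, -0.0]
ft_force: [-1.1, -0.2, 0.3]
gripper_width: 0.33
finger_force: 35.0
{'t': 13.283, 'joint_pos': [0.727, 0.194, -0.559, -0.0, -0.817, 0.558], 'eef_pos': [0.418, 0.157, 0.19], 'ee_rot': [-3.109, 0.448, -0.0], 'ft_force': [-1.136, -0.183, 0.306], 'finger_force': 35.0, 'gripper_width': 0.33}
R [[0.959, -0.282, 0.0], [-0.282, -0.959, 0.0], [0.0, -0.0, -1.0]]
[308.6 153.1]
[308.6 152.4]
[308.6 152.4]
[308.6 151.2]
roll wrist [0.4755 0.1399] rms px 1.06 [(0.7, 5069)]
guide wrist [0.4176 0.1571] rms px 2.32 [(0.8, 5966)]
```

View pics/w5.png

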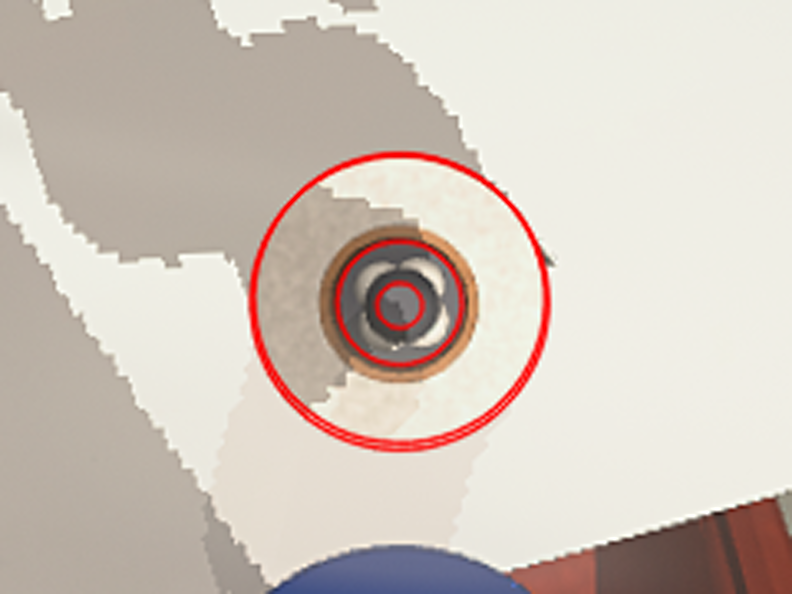

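The overlay matches: the roll is seated, and the stud and catches are centred at about (309,153) in the full frame. Moving over the stud.

```bash
python3 -m pendant '{"commands":[{"dx":0.3,"dy":0.02,"dz":0,"ax":0,"ay":0,"az":0},{"dx":0.5,"dy":0,"dz":0,"ax":0,"ay":0,"az":0},{"dx":0.5,"dy":0,"dz":0,"ax":0,"ay":0,"az":0},{"dx":0.4,"dy":0,"dz":0,"ax":0,"ay":0,"az":0},{"dx":0.23,"dy":0,"dz":0,"ax":0,"ay":0,"az":0},{"dx":0.1,"dy":0,"dz":0.3,"ax":0,"ay":0,"az":0},{"dx":0,"dy":0,"dz":0.5,"ax":0,"ay":0,"az":0},{"dx":0,"dy":0,"dz":0.4,"ax":0,"ay":0,"az":0},{"dx":0,"dy":0,"dz":0.3,"ax":0,"ay":0,"az":0},{"dx":0,"dy":0,"dz":0.1,"ax":0,"ay":0,"az":0},{"dx":0,"dy":0,"dz":0,"ax":0,"ay":0,"az":0},{"dx":0,"dy":0,"dz":0,"ax":0,"ay":0,"az":0}]}'
```

```text
t: 14.43
eef_pos: [0.4762, 0.1393, 0.1411]
ee_rot: [3.109, -0.45, 0.0]
ft_force: [1.1, -0.1, -0.2]
gripper_width: 0.328
finger_force: 35.0
```

```bash
python3 -m pendant '{"commands":[{"dx":0,"dy":-0.01,"dz":0.1,"ax":0,"ay":0,"az":0},{"dx":0,"dy":0,"dz":0.1,"ax":0,"ay":0,"az":0},{"dx":0,"dy":0,"dz":0.1,"ax":0,"ay":0,"az":0},{"dx":0,"dy":0,"dz":0,"ax":0,"ay":0,"az":0},{"dx":0,"dy":0,"dz":0,"ax":0,"ay":0,"az":0}]}'
python3 - <<'E'
from h import *
st()
c=[]
for n in('scene','side'):
    im=manip.get_image(n); p=proj(im,np.array([[.476,.14,.06]]),False)[0]; x,y=int(p[0])-50,int(p[1])-60
    c.append(cv2.resize(im['color'][y:y+120,x:x+100],None,fx=4,fy=4,interpolation=cv2.INTER_CUBIC))
cv2.imwrite('pics/ab6.png',np.hstack(c))
E
```

```text
t: 14.85
eef_pos: [0.4761, 0.1394, 0.132]
ee_rot: [3.109, -0.45, -0.0]
ft_force: [0.7, 0.3, -0.9]
gripper_width: 0.328
finger_force: 35.0
{'t': 14.85, 'joint_pos': [0.613, 0.355, -0.511, 0.0, -0.704, 0.67], 'eef_pos': [0.476, 0.139, 0.132], 'ee_rot': [3.109, -0.45, -0.0], 'ft_force': [0.664, 0.348, -0.85], 'finger_force': 35.0, 'gripper_width': 0.328}
R [[0.959, -0.284, -0.0], [-0.284, -0.959, -0.0], [-0.0, 0.0, -1.0]]
```

View pics/ab6.png

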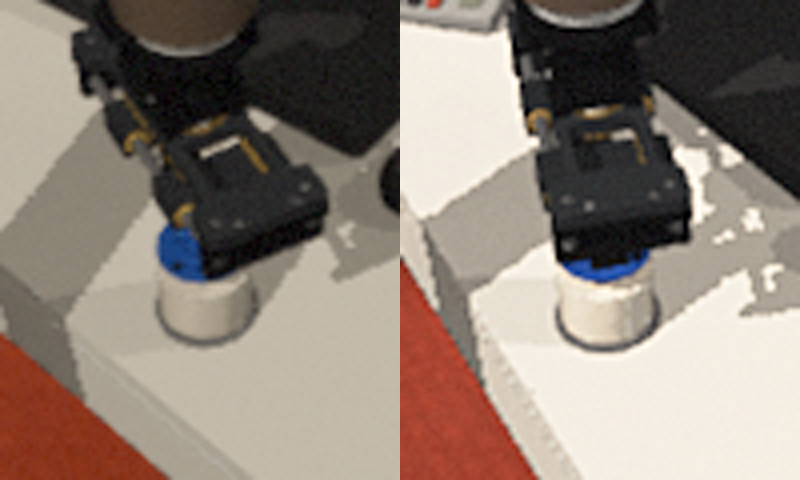

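The guide sits centred above the roll in both views, with the mouth about 5 mm over the stud tip and no contact force. Pressing down in steps.

```bash
python3 -m pendant '{"commands":[{"dx":0,"dy":0,"dz":0.05,"ax":0,"ay":0,"az":0},{"dx":0,"dy":0,"dz":0.05,"ax":0,"ay":0,"az":0},{"dx":0,"dy":0,"dz":0.05,"ax":0,"ay":0,"az":0},{"dx":0,"dy":0,"dz":0.05,"ax":0,"ay":0,"az":0},{"dx":0,"dy":0,"dz":0,"ax":0,"ay":0,"az":0}]}'
python3 -m pendant '{"commands":[{"dx":0,"dy":0,"dz":0.05,"ax":0,"ay":0,"az":0},{"dx":0,"dy":0,"dz":0.05,"ax":0,"ay":0,"az":0},{"dx":0,"dy":0,"dz":0,"ax":0,"ay":0,"az":0}]}'
python3 -m pendant '{"commands":[{"dx":0,"dy":0,"dz":0.05,"ax":0,"ay":0,"az":0},{"dx":0,"dy":0,"dz":0.05,"ax":0,"ay":0,"az":0},{"dx":0,"dy":0,"dz":0,"ax":0,"ay":0,"az":0}]}'
```

```text
t: 15.37
eef_pos: [0.4763, 0.1398, 0.1267]
ee_rot: [-3.109, 0.45, -0.001]
ft_force: [-1.5, 0.9, 4.3]
gripper_width: 0.327
finger_force: 35.0
t: 15.62
eef_pos: [0.4758, 0.1394, 0.1226]
ee_rot: [3.109, -0.451, -0.001]
ft_force: [-0.0, -0.4, -2.6]
gripper_width: 0.332
finger_force: 35.0
t: 15.87
eef_pos: [0.476, 0.1393, 0.1195]
ee_rot: [3.109, -0.451, -0.001]
ft_force: [0.2, 0.7, -0.8]
gripper_width: 0.331
finger_force: 35.0
```

```bash
python3 -m pendant '{"commands":[{"dx":0,"dy":0,"dz":0.03,"ax":0,"ay":0,"az":0},{"dx":0,"dy":0,"dz":0.03,"ax":0,"ay":0,"az":0},{"dx":0,"dy":0,"dz":0,"ax":0,"ay":0,"az":0},{"dx":0,"dy":0,"dz":0,"ax":0,"ay":0,"az":0}]}'
python3 -m pendant '{"commands":[{"dx":0,"dy":0,"dz":0.03,"ax":0,"ay":0,"az":0},{"dx":0,"dy":0,"dz":0.03,"ax":0,"ay":0,"az":0},{"dx":0,"dy":0,"dz":0,"ax":0,"ay":0,"az":0},{"dx":0,"dy":0,"dz":0,"ax":0,"ay":0,"az":0}]}'
```

```text
t: 16.2
eef_pos: [0.4762, 0.1395, 0.119]
ee_rot: [3.109, -0.45, 0.0]
ft_force: [-2.4, -0.7, 5.8]
gripper_width: 0.329
finger_force: 35.0
t: 16.53
eef_pos: [0.4763, 0.1395, 0.1189]
ee_rot: [3.109, -0.449, 0.001]
ft_force: [-6.9, -0.3, 17.6]
gripper_width: 0.327
finger_force: 35.0
```

```bash
python3 -m pendant '{"commands":[{"dx":-0.03,"dy":0.01,"dz":0,"ax":0,"ay":0,"az":0},{"dx":0,"dy":0,"dz":0.02,"ax":0,"ay":0,"az":0},{"dx":0,"dy":0,"dz":0,"ax":0,"ay":0,"az":0},{"dx":0,"dy":0,"dz":0,"ax":0,"ay":0,"az":0},{"dx":0,"dy":0,"dz":0,"ax":0,"ay":0,"az":0}]}'
```

```text
t: 16.95
eef_pos: [0.4761, 0.1395, 0.1188]
ee_rot: [-3.109, 0.448, -0.004]
ft_force: [-5.2, -1.9, 20.0]
gripper_width: 0.327
finger_force: 35.0
```

```bash
python3 -m pendant '{"commands":[{"dx":-0.05,"dy":0,"dz":0.02,"ax":0,"ay":0,"az":0},{"dx":0,"dy":0,"dz":0,"ax":0,"ay":0,"az":0},{"dx":0,"dy":0,"dz":0,"ax":0,"ay":0,"az":0},{"dx":0,"dy":0,"dz":0,"ax":0,"ay":0,"az":0},{"dx":0,"dy":0,"dz":0,"ax":0,"ay":0,"az":0}]}'
python3 - <<'E'
from h import *
c=[]
for n in('scene','side'):
    im=manip.get_image(n); p=proj(im,np.array([[.476,.14,.04]]),False)[0]; x,y=int(p[0])-50,int(p[1])-60
    c.append(cv2.resize(im['color'][y:y+120,x:x+100],None,fx=4,fy=4,interpolation=cv2.INTER_CUBIC))
cv2.imwrite('pics/ab7.png',np.hstack(c)); st()
E
```

```text
t: 17.37
eef_pos: [0.4759, 0.1396, 0.1188]
ee_rot: [-3.109, 0.447, -0.008]
ft_force: [-1.3, -5.7, 20.4]
gripper_width: 0.331
finger_force: 35.0
{'t': 17.467, 'joint_pos': [0.615, 0.374, -0.529, 0.005, -0.664, 0.666], 'eef_pos': [0.476, 0.14, 0.119], 'ee_rot': [-3.109, 0.447, -0.008], 'ft_force': [-1.658, -5.806, 20.077], 'finger_force': 35.009, 'gripper_width': 0.328}
R [[0.96, -0.282, 0.005], [-0.282, -0.96, -0.0], [0.005, -0.001, -1.0]]
```

View pics/ab7.png

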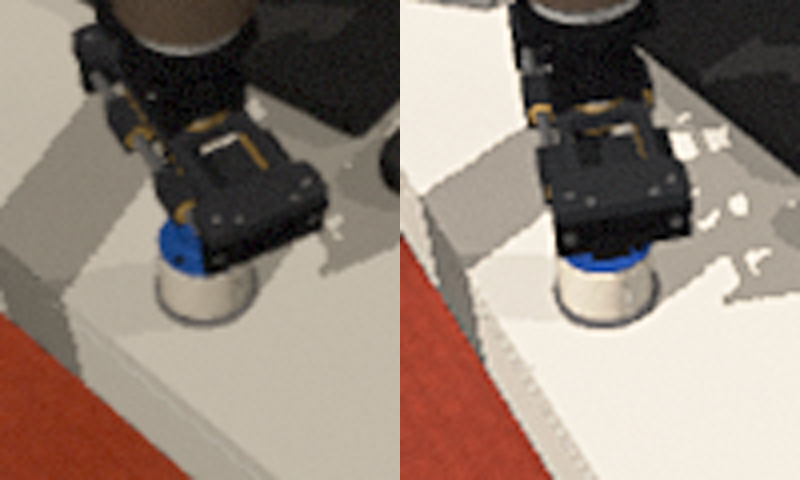

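The disc is down on the roll/shoulder, level, and the spool stands on its flange (≈(205,290) in the left crop). I'll take out a little side load and hand in.

```bash
python3 -m pendant '{"commands":[{"dx":0.02,"dy":0.02,"dz":0.02,"ax":0,"ay":0,"az":0},{"dx":0,"dy":0,"dz":0,"ax":0,"ay":0,"az":0},{"dx":0,"dy":0,"dz":0,"ax":0,"ay":0,"az":0},{"dx":0,"dy":0,"dz":0,"ax":0,"ay":0,"az":0}]}' && python3 -c "
from rig import manip
f=manip.observe()['ft_force'];print(f)
if f[2]>15: print(manip.sign_off())"
```

```text
t: 17.8
eef_pos: [0.4759, 0.1394, 0.1188]
ee_rot: [-3.108, 0.447, -0.007]
ft_force: [-5.5, -2.3, 25.1]
gripper_width: 0.328
finger_force: 35.0
[-5.48759585 -2.32196865 25.14415392]
the job is handed in; nothing more can be done
None
```

The job is handed in at about 18 s: the roll lies on the flange, the guide came to a hard stop at its home height (44 mm above the spool's origin), and the gripper is still pressing it down with about 25 N, with the spool standing and nothing else on the desk touched.

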